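# Clamp a vial in the mixer and hold the spring dial at its third click

### The job

Get the vial in the mixer shaking at full speed: first wind the clamp's crank clockwise until the sprung foot presses firmly on the vial, and only then turn the spring-return dial clockwise past its first two clicks into the third place (three dots). The mixer runs only while the dial is held, so do not let go: finish while still holding the dial there against its spring, with the vial clamped, and leave the other things on the table alone.

Things in the scene. Friction and masses are not known exactly. Their poses are not given: they have to be found in the camera images.
- mixer: Fixed vial mixer: white housing 170x280 mm, 45 high, grey top. Origin under its middle; x to its far side, y to its left, z up (yaw within 0.3 rad). Left half (y = +65 mm): the vial clamp, two columns 45 mm left and right of the vial, a bridge on them (top 160 mm above the table), the crank on it. Right half: the spring dial at x = -10, y = -70 mm; all else there rises at most 11 mm above the top
- vial: The glass vial to be mixed, 23 mm across, 48 tall, already standing upright and loose in the low cup of the clamp; origin under its centre, 55 mm above the table
- screw_axis (a point): Point on the upright axis of the clamp screw, at the height of the crank knob's top, 199.5 mm above the table
- clamp_crank (a joint): Turn of the clamp crank in rad, positive clockwise seen from above; starts between 0 and 3.5. A clockwise turn lowers the cross-bar and its foot by 10 mm: the foot meets the vial at about 6.9, end stop at 11.0. The thread is self-locking: it stays where it is left. Turning takes about 2 N at the knob
- crank_knob (a point): Centre of the top of the crank's upright black knob: 15 mm thick, 34 tall, free to spin about its own axis, on a 12 mm wide steel arm 36 mm from the screw axis; it goes round the screw axis in a level circle as the crank turns. The arm's upper face is 34 mm below this point
- clamp_foot: The clamp's black rubber foot, 21 mm across, on a spring under the cross-bar, straight above the vial. Origin in the middle of its underside. The spring pushes with 2 N at first touch and 1.5 N more for each mm that the screw is then wound on, nearly 12 N at the end stop
- dial (a joint): Turn of the dial in rad, positive clockwise seen from above, 0 at rest; its spring returns it to 0 from everywhere. Clicks (teeth passing a sprung plunger) at 0.22, 0.64 and 1.06; the places behind them, marked on the panel by one, two and three dots, are at 0.43, 0.85 and 1.27; end stop at 1.40. The spring takes 0.15 N m at rest, 0.25 at the end, a click about 0.04 more: 4 to 8 N at the lever
- dial_axis (a point): Point on the upright axis of the dial, at the height of the lever's upper edge, 76.5 mm above the table
- dial_lever: The dial's black finger lever: an upright blade 9 mm thick, 19 tall (lower edge 12 mm above the panel), from 14 mm behind the dial axis to 52 mm beyond it, over a round hub 40 mm across, 20 high. Origin on the dial axis, 31 mm below the blade's upper edge. The blade points to its own -y: at rest the mixer's -y (right), from where it swings clockwise, towards the robot
- lever_top (a point): Point on the upper edge of the lever's blade, 38 mm from the dial axis: where to pinch or push it
- vial_spare: Bystander: a second glass vial with crimp cap, 23 mm across, 48 tall, standing beside the mixer; origin under its centre
- vial_tall: Bystander: a taller glass vial, 23 mm across, 58 tall, standing beside the mixer; origin under its centre
- syringe: Bystander: a syringe lying in front of the mixer, 33x114x22 mm; origin under its centre
- blister: Bystander: a blister strip of tablets lying in front of the mixer, 42x95x5 mm; origin under its centre
- oximeter: Bystander: a finger oximeter lying to the right of the mixer, 33x58x30 mm; origin under its centre
- marker: Bystander: a marker pen lying behind the mixer, 137 mm long, 18 thick; origin under its centre

How it is judged:
On the way, in this order (a step that is already met when the one before it is completed fails the run):
1. the clamp's foot presses on the vial with more than 5 N (contact force between clamp_foot and vial above 5 N and value of joint dial below 0.3 rad), for 0.2 s.
2. the dial is held in its third place (value of joint dial above 1.15 rad and contact force between the fingers and dial_lever above 0.5 N and contact force between clamp_foot and vial above 5 N), for 0.5 s.
At the end, for the whole second after the job is handed in: The gripper's fingers hold the dial in its third place (joint dial above 1.15 rad, at rest, fingers pressing on the lever with more than 0.5 N); the foot presses on the vial with more than 5 N; the vial stands upright (within 0.1 rad) on the screw axis (within 5 mm) (all of step 2 and angle between vial's own z axis and vertical below 0.1 rad and horizontal distance between vial and screw_axis below 0.005 m and velocity of joint dial between -0.3 and 0.3 rad/s); the arm keeps its last pose, push and grip.
It fails at once if the dial is turned to a click (beyond 0.3 rad) while the vial is not clamped (value of joint dial above 0.3 rad and not (contact force between clamp_foot and vial above 3 N)).
It fails at once if a bystander is moved by more than 30 mm (distance of any of vial_spare, vial_tall, syringe, blister, oximeter, marker from where it was at the start of the episode above 0.03 m).
It also fails if it takes over 56 s, if anything falls off the work surface, if the arm or the gripper's body presses on something with over 40 N, if the wrist force passes 120 N, or if a joint passes its speed limit or range.

### The arm

A 7-joint arm with a two-finger parallel gripper is mounted at the origin on the work surface; the furniture and walls round the work are solid. World frame = base frame: x ahead of the robot, y to its left, z up, the work surface at z = 0. Lengths are in m, angles in rad, forces in N, time in s.
With the tool pointing down it reaches from about 0.425 to 0.95 m from the base axis. Payload 4.7 kg.
Tool frame: the origin (TCP) lies at the very end of the fingers, on their centre line; the grasp point (between the pads) lies 19 mm behind it (arm.pinch_z is the distance from the TCP to the grasp point, in m); z points along the fingers, y is the line along which they close (so a half turn about z gives the same grasp; the last joint's range is limited). The gripper opens to 85 mm and grips with 20 to 120 N. Pads are 22 mm wide; open, the fingers measure 114 mm over their backs; the gripper's body (76 mm by 85 mm) begins 54 mm behind the grasp point. The pads swing forward as they close: fully open they stand 13 mm farther back than shut.
Start: joints at [1.295, 0.469, -0.049, 1.532, 0.024, 1.141, -0.082], TCP at [0.165, -0.655, 0.231] pointing down, gripper open.
Joint ranges: [-2.59, 2.59], [-0.33, 1.99], [-1.39, 1.29], [0.1, 2.45], [-1.04, 4.18], [0.21, 1.99], [-2.66, 2.66]. Speed limits (rad/s): [2.57, 2.57, 3.14, 3.14, 3.14, 3.14, 3.14].

### API

Orientations are given as a rotation vector (axis times angle).
In Python, from plant import arm gives the robot as it stands. The module is installed in compiled form; this text tells all that it offers.
- The arm moves only by the tool move_arm, never from a script. Its argument "rows" is a list of rows, each an object of numbers: "dx", "dy", "dz": the shift along the tool's x, y, z in m; "ax", "ay", "az": the turn, a rotation vector about the tool's x, y, z in rad. In form: [{"dx": .., "dy": .., "dz": .., "ax": .., "ay": .., "az": ..}, ...]. A call has exactly 8 rows; each row shifts and turns the commanded pose from where the row before left it, along the tool's axes as they then stand; what a row does not reach is not made up. A row lasts 1/12 s, in which the tool goes at most 41.7 mm and 7.16 degrees, less where a joint would pass 70% of its speed; a pose out of reach is approached as far as the arm can. A call is refused whole if a number of a shift passes 0.0417 or a number of a turn 0.125, either way. A call with a gripper value outside its range is refused whole. "claw" is the gripper command: -1 is fully open, 1 is shut, values between are in proportion, set as the call begins (left out, the last holds). The fingers move at their own pace and stop on an object; "squeeze" is the grip in N (left out, the last holds). Time passes only in rows, so rows that do not move let the fingers close, or fill a call up. It gives the time, the measured TCP pose, the force, the opening and the grip force at its end, in the units of the state.
- arm.sense(): the state, without advancing time (a new reading comes with each control period).
- arm.capture(name): name is "scene" or "side" or "wrist"; returns the picture (400x640x3 uint8, red, green, blue); there is no depth.
- arm.camera_info(name): a dict with "fx", "fy", "cx", "cy" (pixels), "rvec" (rotation vector, rad) and "tvec" (3), from world to camera coordinates, as OpenCV has them. Camera axes: x right, y down, z forward; pixel columns grow to the right and rows downward; lengths in m; the calibration is good to about 2 mm. A picture is of the moment at which its call begins: read the wrist's pose just before it. camera_info takes no time and is no camera call; for the wrist camera it gives the pose at the moment of the call.
- arm.sign_off(): hands the job in; it is judged then, once.
Trained networks look in the newest picture that a camera, given by its name, has taken for a name from the list of things; names that differ only in an ending like _2 or _b are one class to them, and where a whole thing is asked for, a point or a joint stands for the part that bears it (a point fixed in the world has none). Each returns a list of dicts, best first, with "score" (0 to 1); they miss things now and then, are a little off and sometimes report something else, mostly with a low value. They report only what shows in the picture. A call takes as long as a camera call.
- arm.trace(query, camera): "region" (400x640 bool, what is visible of it).
- arm.pinpoint(query, camera): "position" ([x, y, z] in m, in the coordinates of the camera as it stood for that picture, good to about 4 mm: a listed point, or the origin of a listed thing).
The state is a dict: "time_s": time; "joint_positions": joint angles; "qvel": joint speeds; "tau": joint torques, N m; "position": TCP position; "tool_rot": TCP orientation; "wrist_force": force on the tool from outside, world axes, zero at the start; "ft_torque": the same for the moment, N m; "opening": opening from 0.0 (shut) to 1.0 (fully open); "grip_force": force on a finger pad.
Only numpy, scipy, OpenCV 4.12 (cv2) and the standard library are available. Lean on these libraries where they do the work, as an engineer would, in place of code of your own. Each camera call takes 0.05 s, during which the arm holds its last target. There are 200 camera calls.

## Working session

There is one attempt and no reset: what is moved stays moved. The work goes in short steps, Python scripts to look and compute and a tool call to move; the robot and the scene stay as the last step left them, time stands still between calls to the robot, and variables do not carry over. Pictures are saved under pics/ and viewed, at most 10 in all, crops included, and the job is handed in when it is done.

Besides the shell and the picture viewer there is one more tool, called after "Call:" as name([rows], argument=value, ...), one row to a line, values as JSON. move_arm: Moves the arm, as the interface text tells. Its arguments: {"type":"object","properties":{"rows":{"type":"array","items":{"type":"object","properties":{"dx":{"type":"number"},"dy":{"type":"number"},"dz":{"type":"number"},"ax":{"type":"number"},"ay":{"type":"number"},"az":{"type":"number"}}}},"claw":{"type":"number"},"squeeze":{"type":"number"}},"required":["rows"]}

```bash
mkdir -p pics; cat > h.py <<'E'
import numpy as np, cv2
from scipy.spatial.transform import Rotation as R
from plant import arm
def look(cam,names,save=None):
    ci=arm.camera_info(cam); im=arm.capture(cam)
    if save: cv2.imwrite('pics/'+save,im[:,:,::-1])
    Rm=R.from_rotvec(np.ravel(ci['rvec'])).as_matrix(); t=np.ravel(ci['tvec'])
    out={}
    for n in names:
        try: r=arm.pinpoint(n,cam)
        except Exception as e: print(n,e); continue
        for d in r[:1]:
            p=np.array(d['position']); w=Rm.T@(p-t)
            uv=(ci['fx']*p[0]/p[2]+ci['cx'],ci['fy']*p[1]/p[2]+ci['cy'])
            out[n]=w; print(cam,n,round(d['score'],2),w.round(4),np.round(uv))
    return out
E
python3 - <<'E'
from h import *
s=arm.sense(); print(s)
N=['mixer','vial','screw_axis','crank_knob','clamp_foot','dial_axis','lever_top','dial_lever']
look('scene',N,'scene1.png'); look('side',N,'side1.png')
print(arm.sense()['time_s'])
E
```

```text
{'time_s': 0.0, 'joint_positions': array([ 1.29511557,  0.46945389, -0.04858082,  1.53369893,  0.02407884,
        1.14099747, -0.08228504]), 'qvel': array([-3.07791778e-04,  1.15120588e-03, -2.92607646e-04,  3.97113160e-04,
        6.71184730e-04,  5.17074655e-04,  7.43971079e-05]), 'tau': array([ 4.32741365e-05, -5.10306180e+01, -4.67311044e-02, -2.37709486e+01,
        1.07016429e-02,  7.44471559e-03, -1.44606878e-05]), 'position': array([ 0.16475543, -0.65397842,  0.23025086]), 'tool_rot': array([-3.11576756e+00, -3.86458807e-01,  4.74389030e-04]), 'wrist_force': array([-0.00505122, -0.59614224, -1.11840973]), 'ft_torque': array([-0.01391715, -0.03219469,  0.01780658]), 'grip_force': 0.0, 'opening': 1.0002545539706154}
scene mixer 0.97 [ 5.092e-01  3.370e-02 -4.000e-04] [294. 247.]
scene vial 0.69 [0.4991 0.0964 0.06  ] [281. 218.]
scene screw_axis 0.65 [0.4982 0.1034 0.1957] [276. 173.]
scene crank_knob 0.71 [0.4999 0.1001 0.0589] [281. 217.]
scene dial_axis 0.59 [ 0.4956 -0.0391  0.0743] [299. 243.]
scene lever_top 0.76 [ 0.4999 -0.0745  0.0735] [307. 251.]
scene dial_lever 0.64 [ 0.4993 -0.0404  0.045 ] [302. 252.]
side mixer 0.83 [ 5.066e-01  3.770e-02 -5.000e-04] [339. 256.]
side vial 0.57 [0.5079 0.0971 0.0552] [338. 248.]
side screw_axis 0.83 [0.5067 0.0988 0.198 ] [338. 191.]
side crank_knob 0.58 [0.534  0.0761 0.1993] [327. 187.]
side clamp_foot 0.37 [ 0.479   0.2078 -0.0031] [348. 296.]
side dial_axis 0.59 [ 0.5029 -0.0377  0.0766] [342. 216.]
side lever_top 0.58 [ 0.5047 -0.0754  0.0721] [342. 212.]
side dial_lever 0.64 [ 0.5011 -0.0349  0.0452] [343. 227.]
0.9
```

```bash
python3 - <<'E'
import cv2,numpy as np
a=cv2.imread('pics/scene1.png')[110:310,180:420];b=cv2.imread('pics/side1.png')[140:340,220:460]
cv2.imwrite('pics/c1.png',cv2.resize(np.vstack([a,b]),None,fx=1.5,fy=1.5) if 0 else cv2.resize(np.hstack([a,b]),(800,333),interpolation=cv2.INTER_CUBIC))
E
```

```text
(no output)
```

View pics/c1.png

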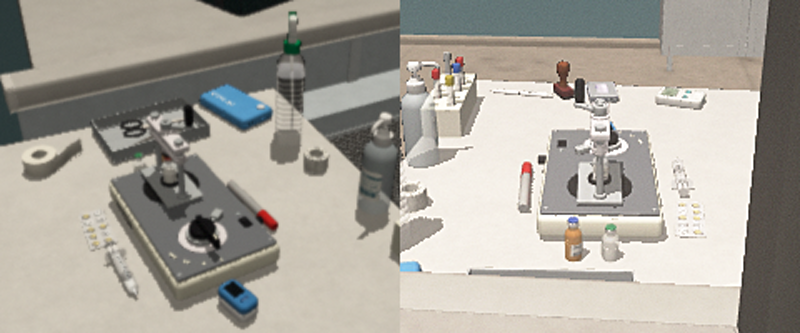

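Side view shows the knob on the far right of the screw (pixel 327,187). The scene view puts it at about (292,173). The lever points right, and the mixer's yaw is close to 0. I'll move above the knob next, starting with a small planner.

```bash
cat >> h.py <<'E'
def plan(tx,ty,tz,yaw,n):
    """rows to bring TCP to x,y,z with tool x at yaw (deg), tool down"""
    s=arm.sense(); p=s['position']; M=R.from_rotvec(s['tool_rot']).as_matrix()
    psi=np.arctan2(M[1,0],M[0,0]); T=np.radians(yaw); d=(np.array([tx,ty,tz])-p)/n; dp=(T-psi)/n
    print('psi',np.degrees(psi),'tilt',M[:,2].round(4))
    for i in range(n):
        a=psi+dp*i; print('%d {"dx":%.4f,"dy":%.4f,"dz":%.4f,"az":%.3f}'%(i,d[0]*np.cos(a)+d[1]*np.sin(a),d[0]*np.sin(a)-d[1]*np.cos(a),-d[2],-dp))
E
python3 -c "
from h import *
plan(.53,.08,.28,92,24)"
```

```text
psi 14.140380813111026 tilt [ 1.e-04 -2.e-04 -1.e+00]
0 {"dx":0.0222,"dy":-0.0260,"dz":-0.0020,"az":-0.057}
1 {"dx":0.0237,"dy":-0.0247,"dz":-0.0020,"az":-0.057}
2 {"dx":0.0250,"dy":-0.0233,"dz":-0.0020,"az":-0.057}
3 {"dx":0.0263,"dy":-0.0218,"dz":-0.0020,"az":-0.057}
4 {"dx":0.0275,"dy":-0.0203,"dz":-0.0020,"az":-0.057}
5 {"dx":0.0286,"dy":-0.0187,"dz":-0.0020,"az":-0.057}
6 {"dx":0.0296,"dy":-0.0171,"dz":-0.0020,"az":-0.057}
7 {"dx":0.0305,"dy":-0.0154,"dz":-0.0020,"az":-0.057}
8 {"dx":0.0313,"dy":-0.0136,"dz":-0.0020,"az":-0.057}
9 {"dx":0.0321,"dy":-0.0118,"dz":-0.0020,"az":-0.057}
10 {"dx":0.0327,"dy":-0.0100,"dz":-0.0020,"az":-0.057}
11 {"dx":0.0332,"dy":-0.0081,"dz":-0.0020,"az":-0.057}
12 {"dx":0.0336,"dy":-0.0062,"dz":-0.0020,"az":-0.057}
13 {"dx":0.0339,"dy":-0.0043,"dz":-0.0020,"az":-0.057}
14 {"dx":0.0341,"dy":-0.0024,"dz":-0.0020,"az":-0.057}
15 {"dx":0.0342,"dy":-0.0005,"dz":-0.0020,"az":-0.057}
16 {"dx":0.0341,"dy":0.0015,"dz":-0.0020,"az":-0.057}
17 {"dx":0.0340,"dy":0.0034,"dz":-0.0020,"az":-0.057}
18 {"dx":0.0338,"dy":0.0053,"dz":-0.0020,"az":-0.057}
19 {"dx":0.0334,"dy":0.0072,"dz":-0.0020,"az":-0.057}
20 {"dx":0.0329,"dy":0.0091,"dz":-0.0020,"az":-0.057}
21 {"dx":0.0324,"dy":0.0110,"dz":-0.0020,"az":-0.057}
22 {"dx":0.0317,"dy":0.0128,"dz":-0.0020,"az":-0.057}
23 {"dx":0.0309,"dy":0.0145,"dz":-0.0020,"az":-0.057}
```

Call:
move_arm([
  {"dx":0.022,"dy":-0.026,"dz":-0.002,"az":-0.057},
  {"dx":0.024,"dy":-0.025,"dz":-0.002,"az":-0.057},
  {"dx":0.025,"dy":-0.023,"dz":-0.002,"az":-0.057},
  {"dx":0.026,"dy":-0.022,"dz":-0.002,"az":-0.057},
  {"dx":0.0275,"dy":-0.02,"dz":-0.002,"az":-0.057},
  {"dx":0.0285,"dy":-0.019,"dz":-0.002,"az":-0.057},
  {"dx":0.0295,"dy":-0.017,"dz":-0.002,"az":-0.057},
  {"dx":0.0305,"dy":-0.0155,"dz":-0.002,"az":-0.057},
], claw=0)

```text
$.rows[0]: bad value
```

Call:
move_arm([
  {"dx":0.0315,"dy":-0.0135,"dz":-0.002,"az":-0.057},
  {"dx":0.032,"dy":-0.012,"dz":-0.002,"az":-0.057},
  {"dx":0.0325,"dy":-0.01,"dz":-0.002,"az":-0.057},
  {"dx":0.033,"dy":-0.008,"dz":-0.002,"az":-0.057},
  {"dx":0.0335,"dy":-0.006,"dz":-0.002,"az":-0.057},
  {"dx":0.034,"dy":-0.0045,"dz":-0.002,"az":-0.057},
  {"dx":0.034,"dy":-0.0025,"dz":-0.002,"az":-0.057},
  {"dx":0.034,"dy":-0.0005,"dz":-0.002,"az":-0.057},
])

```text
$.rows[0]: bad value
```

Call:
move_arm([
  {"dx":0.034,"dy":0.0015,"dz":-0.002,"az":-0.057},
  {"dx":0.034,"dy":0.0035,"dz":-0.002,"az":-0.057},
  {"dx":0.034,"dy":0.0055,"dz":-0.002,"az":-0.057},
  {"dx":0.0335,"dy":0.007,"dz":-0.002,"az":-0.057},
  {"dx":0.033,"dy":0.009,"dz":-0.002,"az":-0.057},
  {"dx":0.0325,"dy":0.011,"dz":-0.002,"az":-0.057},
  {"dx":0.0315,"dy":0.013,"dz":-0.002,"az":-0.057},
  {"dx":0.031,"dy":0.0145,"dz":-0.002,"az":-0.057},
])

```text
$.rows[0]: bad value
```

```bash
python3 - <<'E'
from h import *
look('wrist',['screw_axis','crank_knob','dial_axis','lever_top','clamp_foot'],'w1.png')
look('side',['crank_knob','screw_axis'])
s=arm.sense();print(s['time_s'],s['position'],s['joint_positions'],s['opening'])
E
```

```text
side crank_knob 0.21 [ 0.3731  0.1025 -0.0004] [394. 271.]
side screw_axis 0.82 [0.5056 0.1016 0.2009] [339. 190.]
1.35 [ 0.16496574 -0.65456318  0.23135798] [ 1.29510161  0.46857189 -0.04861851  1.53249034  0.02409488  1.14097024
 -0.08226491] 0.9962773020946728
```

View pics/w1.png

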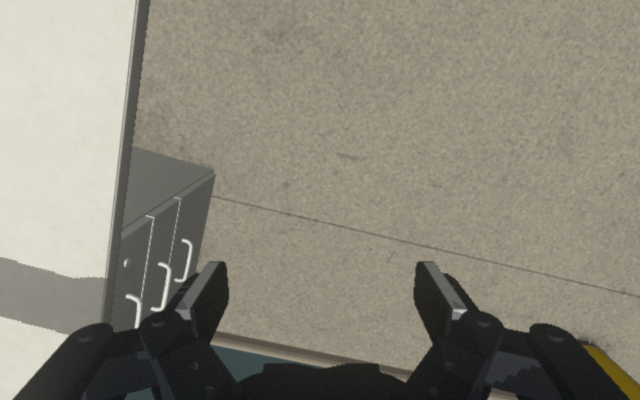

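The rows were refused because every row needs all six numbers. The picture shows only the floor beside the table and the fingers at the bottom.

Call:
move_arm([
  {"dx":0.022,"dy":-0.026,"dz":-0.002,"ax":0,"ay":0,"az":-0.057},
  {"dx":0.024,"dy":-0.025,"dz":-0.002,"ax":0,"ay":0,"az":-0.057},
  {"dx":0.025,"dy":-0.023,"dz":-0.002,"ax":0,"ay":0,"az":-0.057},
  {"dx":0.026,"dy":-0.022,"dz":-0.002,"ax":0,"ay":0,"az":-0.057},
  {"dx":0.0275,"dy":-0.02,"dz":-0.002,"ax":0,"ay":0,"az":-0.057},
  {"dx":0.0285,"dy":-0.019,"dz":-0.002,"ax":0,"ay":0,"az":-0.057},
  {"dx":0.0295,"dy":-0.017,"dz":-0.002,"ax":0,"ay":0,"az":-0.057},
  {"dx":0.0305,"dy":-0.0155,"dz":-0.002,"ax":0,"ay":0,"az":-0.057},
], claw=0)

```text
time_s: 2.02
position: [0.2863, -0.408, 0.2477]
tool_rot: [2.947, 1.085, 0.0]
wrist_force: [0.5, -0.7, -0.3]
opening: 0.497
grip_force: 0.0
```

Call:
move_arm([
  {"dx":0.0315,"dy":-0.0135,"dz":-0.002,"ax":0,"ay":0,"az":-0.057},
  {"dx":0.032,"dy":-0.012,"dz":-0.002,"ax":0,"ay":0,"az":-0.057},
  {"dx":0.0325,"dy":-0.01,"dz":-0.002,"ax":0,"ay":0,"az":-0.057},
  {"dx":0.033,"dy":-0.008,"dz":-0.002,"ax":0,"ay":0,"az":-0.057},
  {"dx":0.0335,"dy":-0.006,"dz":-0.002,"ax":0,"ay":0,"az":-0.057},
  {"dx":0.034,"dy":-0.0045,"dz":-0.002,"ax":0,"ay":0,"az":-0.057},
  {"dx":0.034,"dy":-0.0025,"dz":-0.002,"ax":0,"ay":0,"az":-0.057},
  {"dx":0.034,"dy":-0.0005,"dz":-0.002,"ax":0,"ay":0,"az":-0.057},
])

```text
time_s: 2.68
position: [0.4065, -0.163, 0.2638]
tool_rot: [2.626, 1.723, 0.0]
wrist_force: [0.3, -0.4, -0.8]
opening: 0.5
grip_force: 0.0
```

```bash
python3 - <<'E'
from h import *
sed=0
s=arm.sense();print(s['time_s'],s['position'],s['joint_positions'],s['opening'])
plan(.525,.05,.28,92,8)
E
```

```text
2.6833 [ 0.40650375 -0.16302634  0.26378921] [ 0.78821088  0.0755725  -0.52566775  1.996376    0.04370838  1.0792369
 -0.16618797] 0.5003115765831181
psi 66.54495278788296 tilt [ 8.e-04 -9.e-04 -1.e+00]
0 {"dx":0.0303,"dy":0.0030,"dz":-0.0020,"az":-0.056}
1 {"dx":0.0301,"dy":0.0047,"dz":-0.0020,"az":-0.056}
2 {"dx":0.0298,"dy":0.0063,"dz":-0.0020,"az":-0.056}
3 {"dx":0.0294,"dy":0.0080,"dz":-0.0020,"az":-0.056}
4 {"dx":0.0289,"dy":0.0096,"dz":-0.0020,"az":-0.056}
5 {"dx":0.0283,"dy":0.0112,"dz":-0.0020,"az":-0.056}
6 {"dx":0.0277,"dy":0.0127,"dz":-0.0020,"az":-0.056}
7 {"dx":0.0269,"dy":0.0143,"dz":-0.0020,"az":-0.056}
```

Call:
move_arm([
  {"dx":0.03,"dy":0.003,"dz":-0.002,"ax":0,"ay":0,"az":-0.056},
  {"dx":0.03,"dy":0.005,"dz":-0.002,"ax":0,"ay":0,"az":-0.056},
  {"dx":0.03,"dy":0.006,"dz":-0.002,"ax":0,"ay":0,"az":-0.056},
  {"dx":0.029,"dy":0.008,"dz":-0.002,"ax":0,"ay":0,"az":-0.056},
  {"dx":0.029,"dy":0.01,"dz":-0.002,"ax":0,"ay":0,"az":-0.056},
  {"dx":0.028,"dy":0.011,"dz":-0.002,"ax":0,"ay":0,"az":-0.056},
  {"dx":0.028,"dy":0.013,"dz":-0.002,"ax":0,"ay":0,"az":-0.056},
  {"dx":0.027,"dy":0.014,"dz":-0.002,"ax":0,"ay":0,"az":-0.056},
])

```text
time_s: 3.35
position: [0.5254, 0.049, 0.2796]
tool_rot: [2.178, 2.263, 0.0]
wrist_force: [-0.3, -0.3, -0.7]
opening: 0.504
grip_force: 0.0
```

```bash
python3 - <<'E'
from h import *
look('wrist',['screw_axis','crank_knob','dial_axis','lever_top'],'w2.png')
look('scene',['crank_knob','screw_axis'])
s=arm.sense();print(s['time_s'],s['position'],s['joint_positions'],s['wrist_force'])
E
```

```text
wrist crank_knob 0.93 [0.5354 0.0792 0.1996] [337. 171.]
wrist dial_axis 0.87 [ 0.4981 -0.035   0.0758] [295. 243.]
wrist lever_top 0.59 [ 0.5063 -0.0771  0.073 ] [301. 273.]
scene crank_knob 0.47 [0.5326 0.0812 0.1962] [292. 173.]
scene screw_axis 0.97 [0.4982 0.1065 0.1987] [275. 171.]
3.75 [0.5244422  0.04622384 0.27920019] [ 0.44248496  0.26054565 -0.73269742  1.78999187  0.1898409   1.16313848
 -0.31588382] [ 0.36223684  0.12937397 -0.38892588]
```

View pics/w2.png

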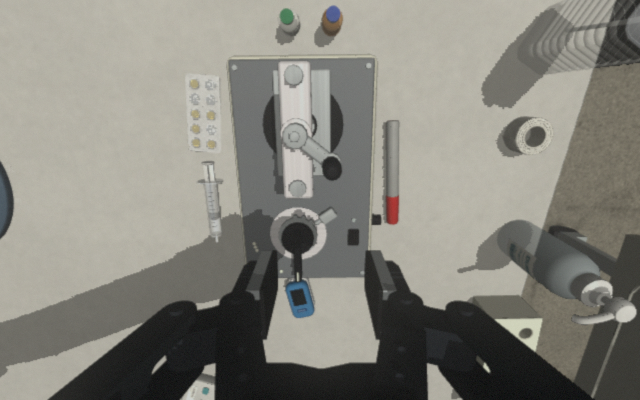

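The wrist picture shows the whole mixer from above. Hub is at (294,135), knob top at (333,167), dial at (298,238), and the lever points down. The oximeter lies beyond the lever tip.

```bash
cat >> h.py <<'E'
def ray(cam,u,v,z):
    ci=arm.camera_info(cam); Rm=R.from_rotvec(np.ravel(ci['rvec'])).as_matrix(); t=np.ravel(ci['tvec'])
    c=-Rm.T@t; d=Rm.T@np.array([(u-ci['cx'])/ci['fx'],(v-ci['cy'])/ci['fy'],1]); return c+d*(z-c[2])/d[2]
E
python3 - <<'E'
from h import *
for n,u,v,z in [('hub',294,135,.172),('knob',333,167,.1995),('knobbase',326,164,.168),('col1',293,75,.16),('col2',297,187,.16),('c TL',230,58,.045),('TR',375,56,.045),('BL',246,276,.045),('BR',369,277,.045),('dial',298,238,.07)]: print(n,ray('wrist',u,v,z).round(4))
plan(.535,.078,.21,92,8)
E
```

```text
hub [0.5021 0.0974 0.172 ]
knob [0.5317 0.0792 0.1995]
knobbase [0.5274 0.0751 0.168 ]
col1 [0.5    0.1407 0.16  ]
col2 [0.504  0.0532 0.16  ]
c TL [0.4227 0.1628 0.045 ]
TR [0.5781 0.1701 0.045 ]
BL [ 0.43   -0.1025  0.045 ]
BR [ 0.5932 -0.0983  0.045 ]
dial [ 0.4999 -0.0339  0.07  ]
psi 91.91491597830978 tilt [-3.0e-04 -1.1e-03 -1.0e+00]
0 {"dx":0.0039,"dy":0.0015,"dz":0.0087,"az":-0.000}
1 {"dx":0.0039,"dy":0.0015,"dz":0.0087,"az":-0.000}
2 {"dx":0.0039,"dy":0.0015,"dz":0.0087,"az":-0.000}
3 {"dx":0.0039,"dy":0.0015,"dz":0.0087,"az":-0.000}
4 {"dx":0.0039,"dy":0.0015,"dz":0.0087,"az":-0.000}
5 {"dx":0.0039,"dy":0.0015,"dz":0.0087,"az":-0.000}
6 {"dx":0.0039,"dy":0.0015,"dz":0.0087,"az":-0.000}
7 {"dx":0.0039,"dy":0.0015,"dz":0.0087,"az":-0.000}
```

Call:
move_arm([
  {"dx":0.008,"dy":0.0025,"dz":0.016,"ax":0,"ay":0,"az":0},
  {"dx":0.008,"dy":0.0025,"dz":0.016,"ax":0,"ay":0,"az":0},
  {"dx":0.008,"dy":0.0025,"dz":0.016,"ax":0,"ay":0,"az":0},
  {"dx":0.008,"dy":0.002,"dz":0.016,"ax":0,"ay":0,"az":0},
  {"dx":0,"dy":0,"dz":0,"ax":0,"ay":0,"az":0},
  {"dx":0,"dy":0,"dz":0,"ax":0,"ay":0,"az":0},
  {"dx":0,"dy":0,"dz":0,"ax":0,"ay":0,"az":0},
  {"dx":0,"dy":0,"dz":0,"ax":0,"ay":0,"az":0},
])

```text
time_s: 4.42
position: [0.5338, 0.0792, 0.2165]
tool_rot: [2.182, 2.258, 0.002]
wrist_force: [-0.2, 0.1, 0.4]
opening: 0.498
grip_force: 0.0
```

```bash
python3 - <<'E'
from h import *
look('wrist',['screw_axis','crank_knob'],'w3.png')
look('side',['crank_knob'])
s=arm.sense();print(s['time_s'],s['position'],s['wrist_force'])
E
```

```text
wrist screw_axis 0.72 [0.5036 0.0991 0.1987] [265. 213.]
wrist crank_knob 0.57 [0.5363 0.0777 0.2019] [326. 254.]
side crank_knob 0.71 [0.5312 0.0753 0.1976] [328. 187.]
4.6667 [0.53336389 0.07982438 0.21583777] [ 0.6708265   0.08873101 -0.10800941]
```

View pics/w3.png

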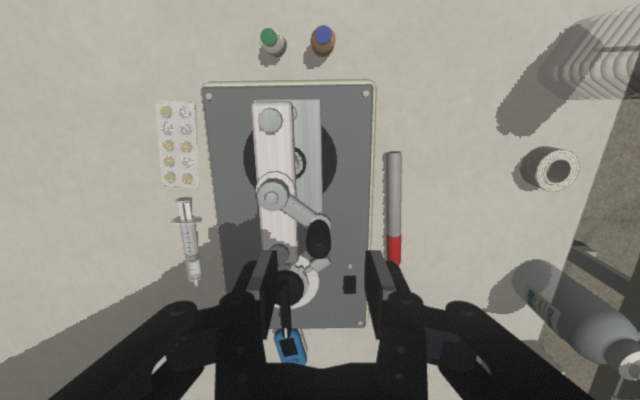

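Knob top sits at about (319,250), on the image's centre column between the fingers. I'll descend and grip.

Call:
move_arm([
  {"dx":-0.001,"dy":-0.001,"dz":0.01,"ax":0,"ay":0,"az":0},
  {"dx":0,"dy":0,"dz":0.012,"ax":0,"ay":0,"az":0},
  {"dx":0,"dy":0,"dz":0.012,"ax":0,"ay":0,"az":0},
  {"dx":0,"dy":0,"dz":0.008,"ax":0,"ay":0,"az":0},
  {"dx":0,"dy":0,"dz":0,"ax":0,"ay":0,"az":0},
  {"dx":0,"dy":0,"dz":0,"ax":0,"ay":0,"az":0},
  {"dx":0,"dy":0,"dz":0,"ax":0,"ay":0,"az":0},
  {"dx":0,"dy":0,"dz":0,"ax":0,"ay":0,"az":0},
])

```text
time_s: 5.33
position: [0.5326, 0.0793, 0.1738]
tool_rot: [2.181, 2.261, 0.001]
wrist_force: [-0.2, 0.9, 0.1]
opening: 0.499
grip_force: 0.0
```

Call:
move_arm([
  {"dx":0,"dy":0,"dz":0,"ax":0,"ay":0,"az":0},
  {"dx":0,"dy":0,"dz":0,"ax":0,"ay":0,"az":0},
  {"dx":0,"dy":0,"dz":0,"ax":0,"ay":0,"az":0},
  {"dx":0,"dy":0,"dz":0,"ax":0,"ay":0,"az":0},
  {"dx":0,"dy":0,"dz":0,"ax":0,"ay":0,"az":0},
  {"dx":0,"dy":0,"dz":0,"ax":0,"ay":0,"az":0},
  {"dx":0,"dy":0,"dz":0,"ax":0,"ay":0,"az":0},
  {"dx":0,"dy":0,"dz":0,"ax":0,"ay":0,"az":0},
], claw=1, squeeze=25)

```text
time_s: 6.0
position: [0.5324, 0.0791, 0.1737]
tool_rot: [2.181, 2.261, 0.001]
wrist_force: [-0.9, 0.0, 4.0]
opening: 0.156
grip_force: 25.6
```

```bash
cat >> h.py <<'E'
def arc(S,r,step,n,th0=None):
    s=arm.sense(); p=s['position']; M=R.from_rotvec(s['tool_rot']).as_matrix(); psi=np.arctan2(M[1,0],M[0,0])
    if th0 is None: th0=np.arctan2(p[1]-S[1],p[0]-S[0])
    print('th0',th0,'r',np.hypot(p[1]-S[1],p[0]-S[0]),'psi',np.degrees(psi))
    f=lambda t:np.array([S[0]+r*np.cos(t),S[1]+r*np.sin(t)])
    q=f(th0)
    for i in range(n):
        g=f(th0-step*(i+1)); d=g-q; q=g
        print('{"dx":%.4f,"dy":%.4f'%(d[0]*np.cos(psi)+d[1]*np.sin(psi),d[0]*np.sin(psi)-d[1]*np.cos(psi)))
    print('end th',th0-step*n)
E
python3 -c "
from h import *
arc((.503,.0998),.036,.3,8); arc((.503,.0998),.036,.3926991,16)"
```

```text
th0 -0.6138181320443408 r 0.03597304953339305 psi 92.06051099202362
{"dx":-0.0075,"dy":-0.0077
{"dx":-0.0049,"dy":-0.0096
{"dx":-0.0018,"dy":-0.0106
{"dx":0.0014,"dy":-0.0107
{"dx":0.0045,"dy":-0.0098
{"dx":0.0072,"dy":-0.0080
{"dx":0.0092,"dy":-0.0055
{"dx":0.0104,"dy":-0.0026
end th -3.0138181320443405
th0 -0.6138181320443408 r 0.03597304953339305 psi 92.06051099202362
{"dx":-0.0093,"dy":-0.0105
{"dx":-0.0046,"dy":-0.0133
{"dx":0.0009,"dy":-0.0140
{"dx":0.0062,"dy":-0.0126
{"dx":0.0105,"dy":-0.0093
{"dx":0.0133,"dy":-0.0046
{"dx":0.0140,"dy":0.0009
{"dx":0.0126,"dy":0.0062
{"dx":0.0093,"dy":0.0105
{"dx":0.0046,"dy":0.0133
{"dx":-0.0009,"dy":0.0140
{"dx":-0.0062,"dy":0.0126
{"dx":-0.0105,"dy":0.0093
{"dx":-0.0133,"dy":0.0046
{"dx":-0.0140,"dy":-0.0009
{"dx":-0.0126,"dy":-0.0062
end th -6.897003732044341
```

Call:
move_arm([
  {"dx":-0.0093,"dy":-0.0105,"dz":0,"ax":0,"ay":0,"az":0},
  {"dx":-0.0046,"dy":-0.0133,"dz":0,"ax":0,"ay":0,"az":0},
  {"dx":0.0009,"dy":-0.014,"dz":0,"ax":0,"ay":0,"az":0},
  {"dx":0.0062,"dy":-0.0126,"dz":0,"ax":0,"ay":0,"az":0},
  {"dx":0.0105,"dy":-0.0093,"dz":0,"ax":0,"ay":0,"az":0},
  {"dx":0.0133,"dy":-0.0046,"dz":0,"ax":0,"ay":0,"az":0},
  {"dx":0.014,"dy":0.0009,"dz":0,"ax":0,"ay":0,"az":0},
  {"dx":0.0126,"dy":0.0062,"dz":0,"ax":0,"ay":0,"az":0},
])

```text
time_s: 6.67
position: [0.4731, 0.1204, 0.1736]
tool_rot: [2.178, 2.26, -0.002]
wrist_force: [4.8, -5.1, 3.1]
opening: 0.158
grip_force: 25.5
```

```bash
python3 - <<'E'
from h import *
look('wrist',['crank_knob'],'w4.png')
s=arm.sense();print(s['time_s'],s['position'],s['wrist_force'],s['opening'],s['grip_force'],s['joint_positions'])
E
```

```text
wrist crank_knob 0.55 [0.4766 0.1211 0.2019] [330. 298.]
6.7667 [0.47441099 0.12207022 0.17362327] [ 2.82982993 -1.00508294  3.98044133] 0.15901760526080966 25.682325926609337 [ 0.28757657  0.31967837 -0.74851624  1.99650638  0.27312591  0.92294401
 -0.56317284]
```

View pics/w4.png

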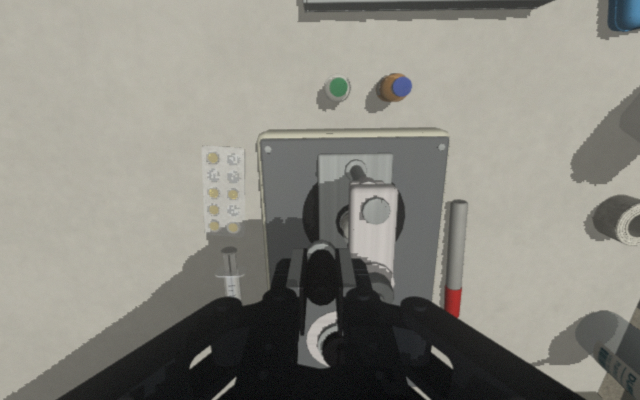

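The knob is held between the fingers at (322,275) and has gone half a turn. I'll carry on with the second half.

Call:
move_arm([
  {"dx":0.0093,"dy":0.0105,"dz":0,"ax":0,"ay":0,"az":0},
  {"dx":0.0046,"dy":0.0133,"dz":0,"ax":0,"ay":0,"az":0},
  {"dx":-0.0009,"dy":0.014,"dz":0,"ax":0,"ay":0,"az":0},
  {"dx":-0.0062,"dy":0.0126,"dz":0,"ax":0,"ay":0,"az":0},
  {"dx":-0.0105,"dy":0.0093,"dz":0,"ax":0,"ay":0,"az":0},
  {"dx":-0.0133,"dy":0.0046,"dz":0,"ax":0,"ay":0,"az":0},
  {"dx":-0.014,"dy":-0.0009,"dz":0,"ax":0,"ay":0,"az":0},
  {"dx":-0.0126,"dy":-0.0062,"dz":0,"ax":0,"ay":0,"az":0},
])

```text
time_s: 7.43
position: [0.5332, 0.0802, 0.1737]
tool_rot: [-2.18, -2.262, -0.005]
wrist_force: [-0.0, 2.0, 3.6]
opening: 0.16
grip_force: 25.6
```

```bash
python3 - <<'E'
from h import *
look('side',['clamp_foot','crank_knob','vial'],'s2.png')
s=arm.sense();print(s['time_s'],s['position'],s['wrist_force'],s['opening'],s['grip_force'])
a=cv2.imread('pics/side1.png')[180:270,310:370];b=cv2.imread('pics/s2.png')[180:270,310:370]
cv2.imwrite('pics/c2.png',cv2.resize(np.hstack([a,b]),(800,600),interpolation=cv2.INTER_CUBIC))
E
```

```text
side crank_knob 0.67 [0.5324 0.0784 0.1977] [328. 188.]
side vial 0.64 [0.5071 0.0989 0.056 ] [338. 248.]
7.6333 [0.531856   0.07845202 0.17365793] [ 0.62825235 -2.98075232  3.96349178] 0.15739950881153633 25.756423040293157
```

View pics/c2.png

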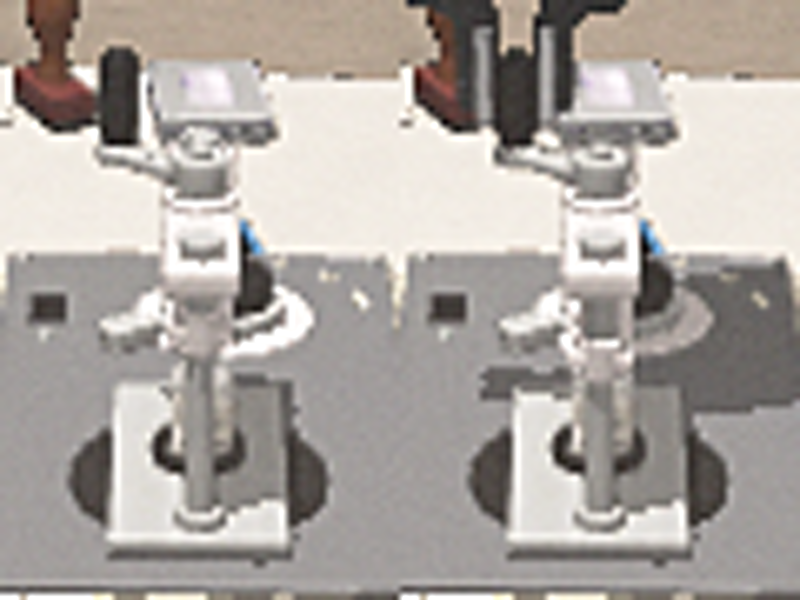

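The cross-bar has come down about 25 crop pixels, which is 10 mm, and the knob is still held. I'll wind on until I feel the end stop, which gives about 12 N and is allowed.

```bash
python3 -c "
from h import *
arc((.503,.0998),.036,.15,32,-0.6138)"
```

```text
th0 -0.6138 r 0.035894358017332935 psi 92.0345206710564
{"dx":-0.0040,"dy":-0.0036
{"dx":-0.0035,"dy":-0.0041
{"dx":-0.0028,"dy":-0.0046
{"dx":-0.0021,"dy":-0.0050
{"dx":-0.0013,"dy":-0.0052
{"dx":-0.0005,"dy":-0.0054
{"dx":0.0003,"dy":-0.0054
{"dx":0.0011,"dy":-0.0053
{"dx":0.0019,"dy":-0.0051
{"dx":0.0026,"dy":-0.0047
{"dx":0.0033,"dy":-0.0043
{"dx":0.0039,"dy":-0.0037
{"dx":0.0044,"dy":-0.0031
{"dx":0.0048,"dy":-0.0024
{"dx":0.0051,"dy":-0.0017
{"dx":0.0053,"dy":-0.0009
{"dx":0.0054,"dy":-0.0001
{"dx":0.0053,"dy":0.0007
{"dx":0.0052,"dy":0.0015
{"dx":0.0049,"dy":0.0023
{"dx":0.0045,"dy":0.0030
{"dx":0.0040,"dy":0.0036
{"dx":0.0034,"dy":0.0042
{"dx":0.0028,"dy":0.0046
{"dx":0.0020,"dy":0.0050
{"dx":0.0013,"dy":0.0052
{"dx":0.0005,"dy":0.0054
{"dx":-0.0003,"dy":0.0054
{"dx":-0.0011,"dy":0.0053
{"dx":-0.0019,"dy":0.0050
{"dx":-0.0026,"dy":0.0047
{"dx":-0.0033,"dy":0.0043
end th -5.4138
```

Call:
move_arm([
  {"dx":-0.004,"dy":-0.0036,"dz":0,"ax":0,"ay":0,"az":0},
  {"dx":-0.0035,"dy":-0.0041,"dz":0,"ax":0,"ay":0,"az":0},
  {"dx":-0.0028,"dy":-0.0046,"dz":0,"ax":0,"ay":0,"az":0},
  {"dx":-0.0021,"dy":-0.005,"dz":0,"ax":0,"ay":0,"az":0},
  {"dx":-0.0013,"dy":-0.0052,"dz":0,"ax":0,"ay":0,"az":0},
  {"dx":-0.0005,"dy":-0.0054,"dz":0,"ax":0,"ay":0,"az":0},
  {"dx":0.0003,"dy":-0.0054,"dz":0,"ax":0,"ay":0,"az":0},
  {"dx":0.0011,"dy":-0.0053,"dz":0,"ax":0,"ay":0,"az":0},
])

```text
time_s: 8.3
position: [0.4936, 0.0652, 0.1736]
tool_rot: [2.181, 2.261, 0.001]
wrist_force: [3.0, 0.7, 4.7]
opening: 0.158
grip_force: 25.7
```

Call:
move_arm([
  {"dx":0.0019,"dy":-0.0051,"dz":0,"ax":0,"ay":0,"az":0},
  {"dx":0.0026,"dy":-0.0047,"dz":0,"ax":0,"ay":0,"az":0},
  {"dx":0.0033,"dy":-0.0043,"dz":0,"ax":0,"ay":0,"az":0},
  {"dx":0,"dy":0,"dz":0,"ax":0,"ay":0,"az":0},
  {"dx":0,"dy":0,"dz":0,"ax":0,"ay":0,"az":0},
  {"dx":0,"dy":0,"dz":0,"ax":0,"ay":0,"az":0},
  {"dx":0,"dy":0,"dz":0,"ax":0,"ay":0,"az":0},
  {"dx":0,"dy":0,"dz":0,"ax":0,"ay":0,"az":0},
])

```text
time_s: 8.97
position: [0.4853, 0.0688, 0.174]
tool_rot: [2.177, 2.251, 0.011]
wrist_force: [16.5, -6.8, -5.3]
opening: 0.157
grip_force: 25.3
```

Resistance jumped to about 18 N against the tangent after 7.76 rad of winding, which makes c0 about 3.24. That is consistent with the end stop. I'll ease off the load, release and lift.

Call:
move_arm([
  {"dx":-0.0033,"dy":0.0043,"dz":0,"ax":0,"ay":0,"az":0},
  {"dx":-0.0015,"dy":0.0025,"dz":0,"ax":0,"ay":0,"az":0},
  {"dx":0,"dy":0,"dz":0,"ax":0,"ay":0,"az":0},
  {"dx":0,"dy":0,"dz":0,"ax":0,"ay":0,"az":0},
  {"dx":0,"dy":0,"dz":0,"ax":0,"ay":0,"az":0},
  {"dx":0,"dy":0,"dz":0,"ax":0,"ay":0,"az":0},
  {"dx":0,"dy":0,"dz":0,"ax":0,"ay":0,"az":0},
  {"dx":0,"dy":0,"dz":0,"ax":0,"ay":0,"az":0},
])

```text
time_s: 9.63
position: [0.4863, 0.0681, 0.1737]
tool_rot: [2.18, 2.262, 0.0]
wrist_force: [2.3, -0.0, 5.6]
opening: 0.156
grip_force: 26.3
```

Call:
move_arm([
  {"dx":0,"dy":0,"dz":0,"ax":0,"ay":0,"az":0},
  {"dx":0,"dy":0,"dz":0,"ax":0,"ay":0,"az":0},
  {"dx":0,"dy":0,"dz":0,"ax":0,"ay":0,"az":0},
  {"dx":0,"dy":0,"dz":0,"ax":0,"ay":0,"az":0},
  {"dx":0,"dy":0,"dz":-0.015,"ax":0,"ay":0,"az":0},
  {"dx":0,"dy":0,"dz":-0.015,"ax":0,"ay":0,"az":0},
  {"dx":0,"dy":0,"dz":-0.015,"ax":0,"ay":0,"az":0},
  {"dx":0,"dy":0,"dz":-0.01,"ax":0,"ay":0,"az":0},
], claw=0)

```text
time_s: 10.3
position: [0.4865, 0.0678, 0.2291]
tool_rot: [2.181, 2.261, -0.0]
wrist_force: [0.5, 0.0, 0.3]
opening: 0.501
grip_force: 0.0
```

```bash
python3 - <<'E'
from h import *
look('side',['clamp_foot','crank_knob','vial'],'s3.png')
look('wrist',['crank_knob','lever_top','dial_axis'])
s=arm.sense();print(s['time_s'],s['position'],s['wrist_force'],s['opening'],s['grip_force'])
f=['side1','s2','s3']
cv2.imwrite('pics/c3.png',cv2.resize(np.hstack([cv2.imread('pics/%s.png'%n)[180:270,315:360] for n in f]),(800,533),interpolation=cv2.INTER_CUBIC))
plan(.501,-.074,.26,93,8)
E
```

```text
side crank_knob 0.45 [0.4892 0.065  0.1983] [347. 186.]
side vial 0.53 [0.5084 0.0983 0.0552] [337. 248.]
wrist crank_knob 0.92 [0.4886 0.0711 0.1983] [325. 234.]
wrist lever_top 0.86 [ 0.5045 -0.0741  0.0743] [333. 312.]
wrist dial_axis 0.67 [ 0.4961 -0.0376  0.077 ] [327. 284.]
10.7 [0.48608183 0.06743221 0.22741119] [ 0.17860028 -0.1743077   0.34878043] 0.49832856380637885 0.0
psi 92.0651874196732 tilt [-1.8e-03 -1.0e-04 -1.0e+00]
0 {"dx":-0.0177,"dy":0.0012,"dz":-0.0041,"az":-0.002}
1 {"dx":-0.0177,"dy":0.0012,"dz":-0.0041,"az":-0.002}
2 {"dx":-0.0177,"dy":0.0012,"dz":-0.0041,"az":-0.002}
3 {"dx":-0.0177,"dy":0.0011,"dz":-0.0041,"az":-0.002}
4 {"dx":-0.0177,"dy":0.0011,"dz":-0.0041,"az":-0.002}
5 {"dx":-0.0177,"dy":0.0010,"dz":-0.0041,"az":-0.002}
6 {"dx":-0.0177,"dy":0.0010,"dz":-0.0041,"az":-0.002}
7 {"dx":-0.0178,"dy":0.0010,"dz":-0.0041,"az":-0.002}
```

View pics/c3.png

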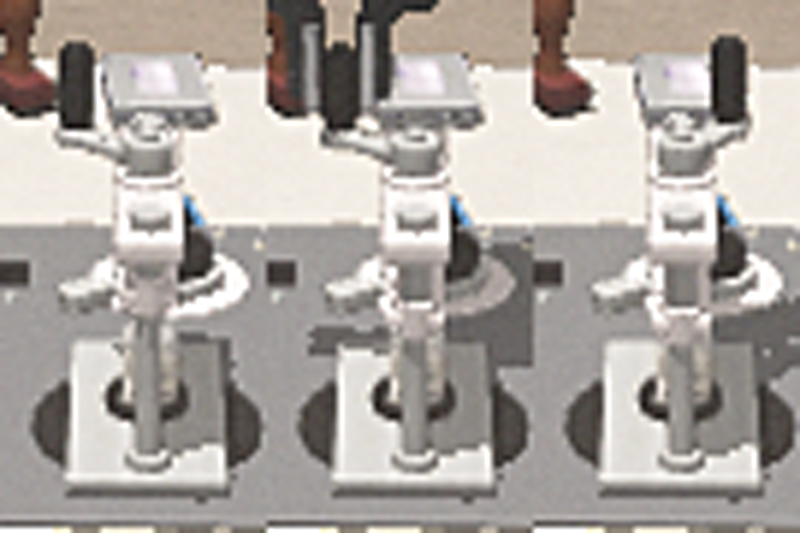

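The cross-bar is lower than in the second frame. The knob stays at front right and the vial still stands in the cup. Next is the dial.

```bash
python3 - <<'E'
from h import *
ci=arm.camera_info('wrist');Rm=R.from_rotvec(np.ravel(ci['rvec'])).as_matrix();print(-Rm.T@np.ravel(ci['tvec'])-arm.sense()['position'],arm.sense()['joint_positions'])
E
```

```text
[-0.00275058  0.07752484  0.14155379] [ 0.42824733  0.25306006 -0.76061107  1.93010681  0.20130429  1.03700428
 -0.38392898]
```

Call:
move_arm([
  {"dx":-0.02,"dy":0.001,"dz":-0.004,"ax":0,"ay":0,"az":0},
  {"dx":-0.02,"dy":0.001,"dz":-0.004,"ax":0,"ay":0,"az":-0.003},
  {"dx":-0.02,"dy":0.001,"dz":0,"ax":0,"ay":0,"az":-0.003},
  {"dx":-0.02,"dy":0.002,"dz":0.02,"ax":0,"ay":0,"az":-0.003},
  {"dx":-0.02,"dy":0.002,"dz":0.02,"ax":0,"ay":0,"az":-0.003},
  {"dx":-0.02,"dy":0.002,"dz":0.02,"ax":0,"ay":0,"az":-0.003},
  {"dx":-0.022,"dy":0.002,"dz":0.02,"ax":0,"ay":0,"az":0},
  {"dx":0,"dy":0,"dz":0,"ax":0,"ay":0,"az":0},
])

```text
time_s: 11.37
position: [0.501, -0.0789, 0.1518]
tool_rot: [-2.168, -2.266, 0.01]
wrist_force: [0.3, -1.4, -0.4]
opening: 0.504
grip_force: 0.0
```

```bash
python3 - <<'E'
from h import *
look('wrist',['lever_top','dial_axis'],'w5.png')
look('side',['lever_top','dial_axis']);look('scene',['lever_top','dial_axis'])
s=arm.sense();print(s['time_s'],s['position'],s['wrist_force'],s['opening'])
plan(.502,-.076,.062,93,8)
E
```

```text
wrist lever_top 0.57 [ 0.5027 -0.0729  0.0757] [325. 205.]
wrist dial_axis 0.84 [ 0.4998 -0.036   0.0748] [323. 153.]
side lever_top 0.6 [ 0.5055 -0.0781  0.0752] [342. 211.]
side dial_axis 0.97 [ 0.5008 -0.037   0.0737] [343. 217.]
scene lever_top 0.65 [ 0.5025 -0.0754  0.0747] [308. 251.]
scene dial_axis 0.72 [ 0.499  -0.0361  0.0737] [300. 242.]
11.8167 [ 0.50402283 -0.07306853  0.15700032] [-0.05265504 -0.58013582 -0.55149022] 0.5027151424800144
psi 92.99967278327915 tilt [ 1.3e-03 -4.0e-04 -1.0e+00]
0 {"dx":-0.0004,"dy":-0.0003,"dz":0.0119,"az":-0.000}
1 {"dx":-0.0004,"dy":-0.0003,"dz":0.0119,"az":-0.000}
2 {"dx":-0.0004,"dy":-0.0003,"dz":0.0119,"az":-0.000}
3 {"dx":-0.0004,"dy":-0.0003,"dz":0.0119,"az":-0.000}
4 {"dx":-0.0004,"dy":-0.0003,"dz":0.0119,"az":-0.000}
5 {"dx":-0.0004,"dy":-0.0003,"dz":0.0119,"az":-0.000}
6 {"dx":-0.0004,"dy":-0.0003,"dz":0.0119,"az":-0.000}
7 {"dx":-0.0004,"dy":-0.0003,"dz":0.0119,"az":-0.000}
```

View pics/w5.png

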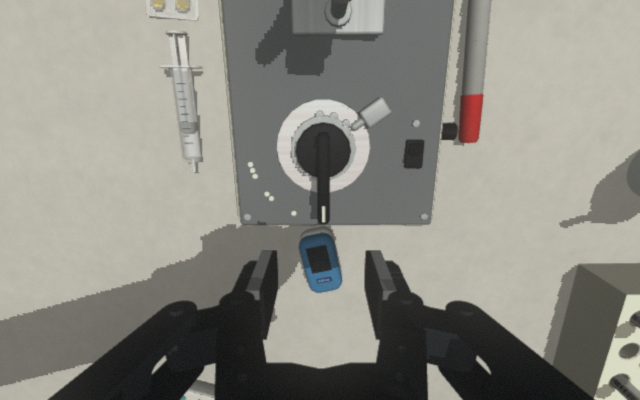

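The lever blade runs from (322,140) to (324,220) and sits centred between the fingers. The three dot groups are at lower left, so the swing goes clockwise towards the robot. I'll descend and pinch.

Call:
move_arm([
  {"dx":-0.003,"dy":-0.001,"dz":0.015,"ax":0,"ay":0,"az":-0.017},
  {"dx":0,"dy":0,"dz":0.02,"ax":0,"ay":0,"az":0},
  {"dx":0,"dy":0,"dz":0.02,"ax":0,"ay":0,"az":0},
  {"dx":0,"dy":0,"dz":0.02,"ax":0,"ay":0,"az":0},
  {"dx":0,"dy":0,"dz":0.015,"ax":0,"ay":0,"az":0},
  {"dx":0,"dy":0,"dz":0.006,"ax":0,"ay":0,"az":0},
  {"dx":0,"dy":0,"dz":0,"ax":0,"ay":0,"az":0},
  {"dx":0,"dy":0,"dz":0,"ax":0,"ay":0,"az":0},
])

```text
time_s: 12.48
position: [0.5033, -0.0765, 0.0608]
tool_rot: [2.144, 2.296, 0.001]
wrist_force: [-0.1, 0.2, 0.3]
opening: 0.501
grip_force: 0.0
```

Call:
move_arm([
  {"dx":0,"dy":0,"dz":0,"ax":0,"ay":0,"az":0},
  {"dx":0,"dy":0,"dz":0,"ax":0,"ay":0,"az":0},
  {"dx":0,"dy":0,"dz":0,"ax":0,"ay":0,"az":0},
  {"dx":0,"dy":0,"dz":0,"ax":0,"ay":0,"az":0},
  {"dx":0,"dy":0,"dz":0,"ax":0,"ay":0,"az":0},
  {"dx":0,"dy":0,"dz":0,"ax":0,"ay":0,"az":0},
  {"dx":0,"dy":0,"dz":0,"ax":0,"ay":0,"az":0},
  {"dx":0,"dy":0,"dz":0,"ax":0,"ay":0,"az":0},
], claw=1, squeeze=40)

```text
time_s: 13.15
position: [0.5022, -0.0771, 0.0612]
tool_rot: [-2.147, -2.293, 0.002]
wrist_force: [-2.7, 0.1, 6.2]
opening: 0.092
grip_force: 43.4
```

```bash
python3 - <<'E'
from h import *
s=arm.sense();p=s['position'];print(s['time_s'],p,s['wrist_force'],s['opening'],s['grip_force'],s['joint_positions'])
D=np.array([.4995,-.0363]);v=p[:2]-D;print('r',np.hypot(*v),'ang',np.arctan2(v[0],-v[1]))
M=R.from_rotvec(s['tool_rot']).as_matrix(); psi=np.arctan2(M[1,0],M[0,0]);print(np.degrees(psi))
st=.11;r=.040
# chord in tool frame is the same every row: blade dir = -tool x; clockwise motion
c=R.from_euler('z',-st).as_matrix()[:2,:2]; b=-np.array([np.cos(psi),np.sin(psi)])*r; d=c@b-b
print('row dx %.4f dy %.4f az %.3f'%(d@[np.cos(psi),np.sin(psi)],d@[np.sin(psi),-np.cos(psi)],st))
E
```

```text
13.15 [ 0.50218949 -0.07711249  0.06123967] [-2.71783106  0.12122353  6.22708415] 0.09184847941057182 43.414456844329834 [ 0.53204601  0.49498241 -0.58419199  2.05207322  0.41455157  0.71103754
 -0.25091826]
r 0.04090100637143386 ang 0.06580354959892826
93.78848488155751
row dx 0.0002 dy -0.0044 az 0.110
```

Call:
move_arm([
  {"dx":0.0002,"dy":-0.0044,"dz":0,"ax":0,"ay":0,"az":0.11},
  {"dx":0.0002,"dy":-0.0044,"dz":0,"ax":0,"ay":0,"az":0.11},
  {"dx":0.0002,"dy":-0.0044,"dz":0,"ax":0,"ay":0,"az":0.11},
  {"dx":0.0002,"dy":-0.0044,"dz":0,"ax":0,"ay":0,"az":0.11},
  {"dx":0.0002,"dy":-0.0044,"dz":0,"ax":0,"ay":0,"az":0.11},
  {"dx":0.0002,"dy":-0.0044,"dz":0,"ax":0,"ay":0,"az":0.11},
  {"dx":0.0002,"dy":-0.0044,"dz":0,"ax":0,"ay":0,"az":0.11},
  {"dx":0.0002,"dy":-0.0044,"dz":0,"ax":0,"ay":0,"az":0.11},
])

```text
time_s: 13.82
position: [0.47, -0.0645, 0.0613]
tool_rot: [2.92, 1.158, -0.002]
wrist_force: [-2.2, 1.1, 7.6]
opening: 0.093
grip_force: 43.5
```

Call:
move_arm([
  {"dx":0.0002,"dy":-0.0044,"dz":0,"ax":0,"ay":0,"az":0.11},
  {"dx":0.0002,"dy":-0.0044,"dz":0,"ax":0,"ay":0,"az":0.11},
  {"dx":0.0002,"dy":-0.0044,"dz":0,"ax":0,"ay":0,"az":0.11},
  {"dx":0.0002,"dy":-0.0044,"dz":0,"ax":0,"ay":0,"az":0.11},
  {"dx":0,"dy":0,"dz":0,"ax":0,"ay":0,"az":0},
  {"dx":0,"dy":0,"dz":0,"ax":0,"ay":0,"az":0},
  {"dx":0,"dy":0,"dz":0,"ax":0,"ay":0,"az":0},
  {"dx":0,"dy":0,"dz":0,"ax":0,"ay":0,"az":0},
])

```text
time_s: 14.48
position: [0.4608, -0.0493, 0.0612]
tool_rot: [3.101, 0.502, -0.003]
wrist_force: [-6.1, -0.5, 8.6]
opening: 0.089
grip_force: 43.7
```

```bash
cat > st.py <<'E'
from h import *
o=look('side',['vial']);o=look('wrist',['lever_top','dial_axis'],'w6.png')
s=arm.sense();p=s['position'];print(s['time_s'],p,s['wrist_force'],s['ft_torque'],s['opening'],s['grip_force'])
D=np.array([.4995,-.0363]);v=p[:2]-D;print('r',np.hypot(*v),'turn',-np.arctan2(v[0],-v[1])+.06)
M=R.from_rotvec(s['tool_rot']).as_matrix(); psi=np.arctan2(M[1,0],M[0,0]);print('tool turned',np.radians(93.79)-psi)
E
python3 st.py
```

```text
side vial 0.61 [0.5076 0.0992 0.0533] [338. 249.]
wrist lever_top 0.77 [ 0.4649 -0.0474  0.0718] [319. 268.]
wrist dial_axis 0.89 [ 0.4986 -0.0365  0.0743] [319. 195.]
14.7333 [ 0.4607377  -0.04927195  0.06121936] [-4.3742347   0.6399226   8.54971697] [0.18819962 0.96567543 0.37476957] 0.08999965226077561 43.68888258934021
r 0.04087527021386982 turn 1.3078577503437592
tool turned 1.3158723713241678
```

View pics/w6.png

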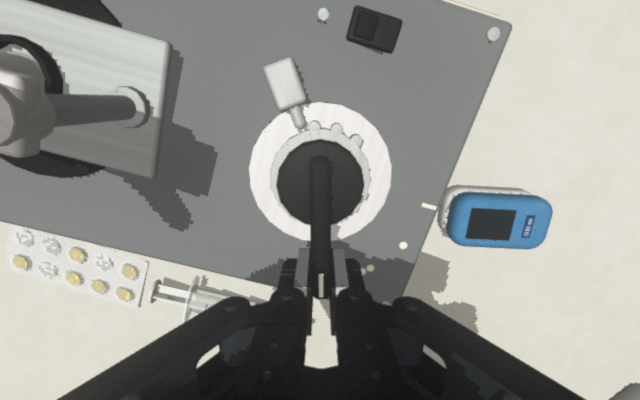

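The lever is pinched between the fingers, with the blade running from (319,160) to (320,295). The turn is about 1.31 rad, with the three dots hidden under the gripper. I'll hold a moment longer and hand in.

Call:
move_arm([
  {"dx":0,"dy":0,"dz":0,"ax":0,"ay":0,"az":0},
  {"dx":0,"dy":0,"dz":0,"ax":0,"ay":0,"az":0},
  {"dx":0,"dy":0,"dz":0,"ax":0,"ay":0,"az":0},
  {"dx":0,"dy":0,"dz":0,"ax":0,"ay":0,"az":0},
  {"dx":0,"dy":0,"dz":0,"ax":0,"ay":0,"az":0},
  {"dx":0,"dy":0,"dz":0,"ax":0,"ay":0,"az":0},
  {"dx":0,"dy":0,"dz":0,"ax":0,"ay":0,"az":0},
  {"dx":0,"dy":0,"dz":0,"ax":0,"ay":0,"az":0},
])

```text
time_s: 15.4
position: [0.4607, -0.0493, 0.0612]
tool_rot: [3.101, 0.502, -0.003]
wrist_force: [-4.7, 1.5, 8.2]
opening: 0.093
grip_force: 43.7
```

```bash
python3 -c "
from plant import arm
print(arm.sign_off())"
```

```text
the job is handed in; nothing more can be done
None
```

I wound the clamp to what felt like its end stop (about 12 N on the vial by the spec; the foot force can't be measured directly), then turned the dial to about 1.3 rad and handed the job in at about 15 s, still gripping the lever; no verdict came back.

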